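Roll a component tube onto the reading line

ROBOT

A 7-joint arm with a two-finger parallel gripper is mounted at the origin on the work surface. World frame = base frame: x ahead of the robot, y to its left, z up, the work surface at z = 0. Lengths are in m, angles in rad, forces in N, time in s.
With the tool pointing down it reaches from about 0.35 to 0.9 m from the base axis. Payload 19.9 kg.
Tool frame: the origin (TCP) lies at the very end of the fingers, on their centre line; the grasp point (between the pads) lies 19 mm behind it; z points along the fingers, y is the line along which they close (so a half turn about z gives the same grasp; the last joint's range is limited). The gripper opens to 85 mm and grips with 20 to 120 N. Pads are 22 mm wide; open, the fingers measure 114 mm over their backs; the gripper's body (76 mm by 85 mm) begins 54 mm behind the grasp point. The pads swing forward as they close: fully open they stand 13 mm farther back than shut.
Start: joints at [-1.361, 0.417, -0.01, 1.614, 0.005, 1.111, -0.053], TCP at [0.155, 0.605, 0.231] pointing down, gripper open.
Joint ranges: [-2.81, 2.81], [-0.39, 2.02], [-1.27, 1.25], [0.06, 2.57], [-1.19, 4.33], [0.19, 2], [-2.82, 2.82]. Speed limits (rad/s): [1.89, 1.89, 2.39, 2.39, 3.01, 3.01, 3.01].

INTERFACE

Orientations are given as a rotation vector (axis times angle).
In Python, from station import robot gives the robot as it stands.
- The arm moves only by the tool send_rows, never from a script. Its argument "targets" is a list of rows, each an object of numbers: "dx", "dy", "dz": the shift along the tool's x, y, z scaled (see below); "roll": the turn about the tool's z scaled (see below); "gripper": the gripper's target within -1 to 1 (fully open at 1, half-way at 0, shut at -1). In form: [{"dx": .., "dy": .., "dz": .., "roll": .., "gripper": ..}, ...]. A call has 1 to 20 rows; each row shifts and turns the commanded pose from where the row before left it, along the tool's axes as they then stand; what a row does not reach is not made up. The controller multiplies each number of a shift by 40 mm and each number of a turn by 45 degrees. A row lasts 1/8 s, in which the tool goes at most 62.5 mm and 10.7 degrees, less where a joint would pass 70% of its speed; a pose out of reach is approached as far as the arm can. A call with a number of a shift or a turn outside -1 to 1 is refused whole. A call with a gripper value outside its range is refused whole. The fingers move at their own pace and stop on an object; the grip force is fixed at half the most. Time passes only in rows, so rows that do not move let the fingers close. It gives the time, the measured TCP pose, the force, the opening and the grip force at its end, in the units of the state.
- robot.get_obs(): the state, without advancing time (a new reading comes with each control period).
- robot.grab_frame(name): name is "side" or "top"; returns a dict with "image" (400x640x3 uint8, blue, green, red), "camera_matrix" (3x3 intrinsics, pixels), "R" (3x3) and "t" (3): a world point X has camera coordinates R X + t. Camera axes: x right, y down, z forward; pixel columns grow to the right and rows downward; lengths in m; the calibration is good to about 2 mm. A picture is of the moment at which its call begins. There is no depth.
- robot.sign_off(): hands the job in; it is judged then, once.
The state is a dict: "time_s": time; "joint_positions": joint angles; "qd": joint speeds; "joint_torque": joint torques, N m; "position": TCP position; "tcp_rot": TCP orientation; "ft_force": force on the tool from outside, world axes, zero at the start; "torque": the same for the moment, N m; "opening": opening from 0.0 (shut) to 1.0 (fully open); "grasp_force": force on a finger pad.
Only numpy, scipy, OpenCV 4.12 (cv2) and the standard library are available. Lean on these libraries where they do the work, as an engineer would, in place of code of your own. Each camera call takes 0.05 s, during which the arm holds its last target. There are 200 camera calls.

TASK

Using only the fingertips, roll the yellow-capped component tube across the mat and leave it resting on the white line in front of the code reader, lying along the line and centred over its width, with its whole length on the line. Roll it, do not drag it, and never lift it or tip it up. Leave the blue-capped tube and everything else where it is.

Things in the scene. Friction and masses are not known exactly. Their poses are not given: they have to be found in the camera images.
- tube_yellow: Tube to roll: olive plastic, yellow domed caps, white label; lies on the mat, 105 to 135 mm to either side of the line, nearly parallel to it. 30 mm in diameter, 120 mm long (last 15 mm domed). Origin on its axis at mid-length, 15 mm above the mat; x along it. Rolls half as far as a fingertip pressing lightly on its top, or ahead of one behind it; soon stops when let go.
- tube_blue: Look-alike tube of the same size, origin and axes, with blue caps, lying on the other side of the white line, 105 to 135 mm from it. To be left alone.
- line (a point): Middle of the white line on the top face of the mat (3 mm above the work surface). The line is a flat white strip 220 mm long and 14 mm wide. x axis along the line towards the code reader, y across the line, z up.
- mat: Fixed beige mat, 320 (x) by 420 mm (y), 3 mm thick; origin under its centre, below the line's middle, axes as the line's. Fixed on it at the line's far end: the black code reader with a red window, 36 x 60 mm, 43 mm above the work surface, its middle at mat x = +140 mm, y = 0.
- flux: Small flux bottle with a red cap standing on the mat near its robot-side edge, 32 mm in diameter, 62 mm tall; origin at the centre of its underside. Bystander.
- jar: Small glass jar with a steel lid standing on the mat beside the code reader, 36 mm in diameter, 45 mm tall; origin at the centre of its underside. Bystander.
- spool: Grey solder spool standing on its flange on the table to the left of the mat, 60 mm in diameter, 40 mm tall; origin at the centre of its underside. Bystander.
- screwdriver: Screwdriver lying on the table to the right of the mat; origin under its middle, x axis along it. Bystander.
- board: Small green circuit board, 80 x 60 mm, lying on the table to the left nearer the robot; origin at the centre of its underside. Bystander.
Things that resemble listed ones, but are neither listed nor needed, are in the scene too. What is shaped like the tube_yellow but pink or red is not meant.

How it is judged:
On the way:
1. the yellow-capped tube has rolled over by more than 115 degrees from how it lay (angle between tube_yellow's own z axis and vertical above 2 rad).
At the end, for the whole second after the job is handed in: The yellow-capped tube lies at rest on the mat, its middle within 8 mm of the line's centre line and within 50 mm of the line's middle along it, parallel to the line within 0.17 rad (10 degrees); the blue-capped tube and the other loose things are within 15 mm of where they were (y of tube_yellow in the frame of line between -0.008 and 0.008 m and x of tube_yellow in the frame of line between -0.05 and 0.05 m and angle between the x axis of tube_yellow and the x axis of line, either way round below 0.17 rad and height (world z) of tube_yellow between 0.014 and 0.021 m and linear speed of tube_yellow below 0.01 m/s and angular speed of tube_yellow below 0.3 rad/s and distance of each of tube_blue, flux, jar, spool, screwdriver, board from where it was at the start of the episode below 0.015 m); the robot touches nothing.
It fails at once if the yellow-capped tube is lifted or tipped up (its middle more than 10 mm above its resting height) (height (world z) of tube_yellow above 0.028 m).
It fails at once if the blue-capped tube is moved by more than 15 mm (distance of tube_blue from where it was at the start of the episode above 0.015 m).
It fails at once if the flux bottle, jar, spool, screwdriver or circuit board is moved by more than 15 mm (distance of any of flux, jar, spool, screwdriver, board from where it was at the start of the episode above 0.015 m).
It also fails if it takes over 51 s, if anything falls off the work surface, if the arm or the gripper's body presses on something with over 40 N, if the wrist force passes 120 N, or if a joint passes its speed limit or range.

## Working session

There is one attempt and no reset: what is moved stays moved. The work goes in short steps, Python scripts to look and compute and a tool call to move; the robot and the scene stay as the last step left them, time stands still between calls to the robot, and variables do not carry over. Pictures are saved under pics/ and viewed, at most 10 in all, crops included, and the job is handed in when it is done.

Besides the shell and the picture viewer there is one more tool, called after ">>>" as a command line: name --argument value ..., lists and objects as JSON in quotes. send_rows: Moves the arm, as the interface text tells. Shifts and turns lie within -1 to 1; 1 stands for 40 mm of shift or 45 degrees of turn. Its arguments: {"type":"object","properties":{"targets":{"type":"array","items":{"type":"object","properties":{"dx":{"type":"number","minimum":-1,"maximum":1},"dy":{"type":"number","minimum":-1,"maximum":1},"dz":{"type":"number","minimum":-1,"maximum":1},"roll":{"type":"number","minimum":-1,"maximum":1},"gripper":{"type":"number"}}}}},"required":["targets"]}

```bash
mkdir -p pics; ls; cat > h.py <<'E'
import numpy as np, cv2
from station import robot
def grab(n,save=None):
    f=robot.grab_frame(n)
    if save: cv2.imwrite('pics/'+save,f['image'])
    return f
def ray(f,px,z):
    K=np.array(f['camera_matrix']);R=np.array(f['R']);t=np.array(f['t'])
    d=R.T@np.linalg.inv(K)@np.array([px[0],px[1],1.]);c=-R.T@t
    return c+d*(z-c[2])/d[2]
E
python3 - <<'E'
from h import *
for n in('top','side'):
    f=grab(n,n+'0.png'); R=np.array(f['R']); print(n,-R.T@np.array(f['t']))
o=robot.get_obs();print(o['time_s'],o['position'],o['tcp_rot'],o['opening'],o['ft_force'])
E
```

```text
pics
top [0.18595604 0.02227629 1.20147274]
side [ 0.35327899 -0.56805114  0.78362521]
0.1 [0.15505281 0.60514997 0.23070462] [-3.92923147e-01 -3.11686578e+00  1.79141745e-03] 1.0015760078747864 [-0.62851195 -0.54592046  0.74514415]
```

View pics/top0.png

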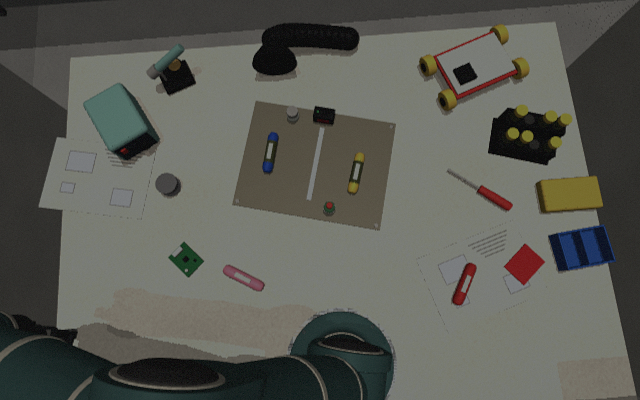

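View pics/side0.png

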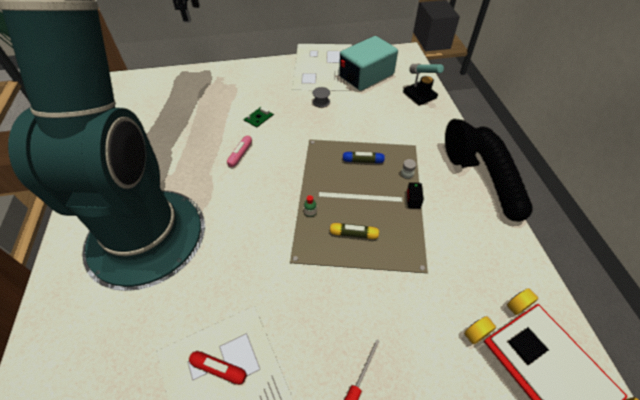

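The top view shows the yellow tube at about (357,173), right of the line, which runs (310,199) to (321,128). The blue tube is at (270,152), the flux bottle at (329,208) and the reader at (324,115). The side view agrees.

```bash
cat >> h.py <<'E'
def axis(mask,f,z):
    # centre, direction of the biggest blob's min-area rect, on plane z
    cs,_=cv2.findContours(mask,cv2.RETR_EXTERNAL,cv2.CHAIN_APPROX_NONE)
    c=max(cs,key=cv2.contourArea)
    P=np.array([ray(f,p,z)[:2] for p in c[:,0,:]],np.float32)
    (m,s,a)=cv2.minAreaRect(P); b=cv2.boxPoints((m,s,a))
    e=[b[1]-b[0],b[2]-b[1]]; e=max(e,key=np.linalg.norm); e=e/np.linalg.norm(e)
    if e[0]<0:e=-e
    return np.array(m),np.array(s),e
def crop(mask,x0,y0,x1,y1):
    o=np.zeros_like(mask);o[y0:y1,x0:x1]=mask[y0:y1,x0:x1];return o
def caps(f,win,lo,hi,z=.018):
    hsv=cv2.cvtColor(f['image'],cv2.COLOR_BGR2HSV)
    m=crop(cv2.inRange(hsv,lo,hi),*win)
    n,l,s,c=cv2.connectedComponentsWithStats(m)
    i=np.argsort(-s[1:,4])[:2]+1
    return [(ray(f,c[k],z)[:2],int(s[k,4])) for k in i]
Y=((22,120,60),(35,255,255)); B=((105,120,40),(130,255,255))
WIN={'top':(235,100,395,230),'side':(290,140,430,272)}
E
python3 - <<'E'
from h import *
np.set_printoptions(precision=4,suppress=True)
for n in('top','side'):
    f=grab(n); hsv=cv2.cvtColor(f['image'],cv2.COLOR_BGR2HSV)
    w=(300,125,330,203) if n=='top' else (315,188,405,205)
    m=crop(cv2.inRange(hsv,(0,0,120),(180,60,255)),*w)
    print(n,'line',*axis(m,f,.003))
    print('Y',caps(f,WIN[n],*Y)); print('B',caps(f,WIN[n],*B))
    print('flux',caps(f,WIN[n],(0,150,60),(8,255,255),.065))
E
```

```text
top line [0.5505 0.0253] [0.0119 0.2148] [ 0.9669 -0.2552]
Y [(array([ 0.4686, -0.0738]), 96), (array([ 0.5526, -0.1015]), 79)]
B [(array([0.5466, 0.1615]), 94), (array([0.6348, 0.1408]), 70)]
flux [(array([ 0.4121, -0.0028]), 30)]
side line [0.5506 0.0244] [0.02   0.2234] [ 0.9673 -0.2537]
Y [(array([ 0.551 , -0.0976]), 125), (array([ 0.4702, -0.0716]), 106)]
B [(array([0.5458, 0.1604]), 86), (array([0.632 , 0.1402]), 82)]
flux [(array([ 0.4129, -0.0084]), 47), (array([ 0.6543, -0.0247]), 2)]
```

>>> send_rows --targets '[{"roll":0.2,"gripper":0.3},{"roll":0.2,"gripper":0.3},{"roll":0.2,"gripper":0.3},{"roll":0.2,"gripper":0.3},{"roll":0.2,"gripper":0.3},{"roll":0.2,"gripper":0.3},{"roll":0.2,"gripper":0.3},{"roll":0.2,"gripper":0.3},{"roll":0.2,"gripper":0.3},{"roll":0.2,"gripper":0.3},{"dx":-0.5,"dy":0.8,"gripper":0.3},{"dx":-0.5,"dy":0.8,"gripper":0.3},{"dx":-0.5,"dy":0.8,"gripper":0.3},{"dx":-0.5,"dy":0.8,"gripper":0.3},{"dx":-0.8,"dy":0.7,"gripper":0.3},{"dx":-0.8,"dy":0.7,"gripper":0.3},{"dx":-0.8,"dy":0.7,"gripper":0.3},{"dx":-0.8,"dy":0.7,"gripper":0.3},{"dx":-0.8,"dy":0.7,"gripper":0.3},{"gripper":0.3}]'

```text
invalid input
```

```bash
cat >> h.py <<'E'
np.set_printoptions(precision=4,suppress=True)
from scipy.spatial.transform import Rotation as Ro
L0=np.array([.5505,.025]); LX=np.array([.967,-.2545]); LY=-np.array([LX[1],-LX[0]])
def inl(p): d=np.array(p)[:2]-L0; return np.array([d@LX,d@LY])
def st():
    o=robot.get_obs(); M=Ro.from_rotvec(o['tcp_rot']).as_matrix()
    print('t',o['time_s'],'pos',o['position'],'inline',inl(o['position']),'op',o['opening'],'F',o['ft_force'],'j',o['joint_positions'])
    print('tool y vs line deg',np.degrees(np.arctan2(M[:2,1]@LY,M[:2,1]@LX)),'tilt',M[2,2])
E
python3 -c "
from h import *
st()"
```

```text
t 0.2 pos [0.1551 0.6052 0.2309] inline [-0.53    0.4604] op 0.999938156170716 F [-0.4522 -0.3478  0.4376] j [-1.3615  0.4178 -0.0103  1.614   0.0047  1.1107 -0.053 ]
tool y vs line deg 90.37737524547755 tilt -0.9999996545687906
```

>>> send_rows --targets '[{"dx":0,"dy":0,"dz":0,"roll":0.2,"gripper":0.3},{"dx":0,"dy":0,"dz":0,"roll":0.2,"gripper":0.3},{"dx":0,"dy":0,"dz":0,"roll":0.2,"gripper":0.3},{"dx":0,"dy":0,"dz":0,"roll":0.2,"gripper":0.3},{"dx":0,"dy":0,"dz":0,"roll":0.2,"gripper":0.3},{"dx":0,"dy":0,"dz":0,"roll":0.2,"gripper":0.3},{"dx":0,"dy":0,"dz":0,"roll":0.2,"gripper":0.3},{"dx":0,"dy":0,"dz":0,"roll":0.2,"gripper":0.3},{"dx":0,"dy":0,"dz":0,"roll":0.2,"gripper":0.3},{"dx":0,"dy":0,"dz":0,"roll":0.2,"gripper":0.3},{"dx":-0.5,"dy":0.8,"dz":0,"roll":0,"gripper":0.3},{"dx":-0.5,"dy":0.8,"dz":0,"roll":0,"gripper":0.3},{"dx":-0.5,"dy":0.8,"dz":0,"roll":0,"gripper":0.3},{"dx":-0.5,"dy":0.8,"dz":0,"roll":0,"gripper":0.3},{"dx":-0.8,"dy":0.7,"dz":0,"roll":0,"gripper":0.3},{"dx":-0.8,"dy":0.7,"dz":0,"roll":0,"gripper":0.3},{"dx":-0.8,"dy":0.7,"dz":0,"roll":0,"gripper":0.3},{"dx":-0.8,"dy":0.7,"dz":0,"roll":0,"gripper":0.3},{"dx":-0.8,"dy":0.7,"dz":0,"roll":0,"gripper":0.3},{"dx":0,"dy":0,"dz":0,"roll":0,"gripper":0.3}]'

```text
time_s: 2.7
position: [0.3564, 0.304, 0.2315]
tcp_rot: [2.486, 1.921, 0.0]
ft_force: [-0.3, 1.3, 0.9]
opening: 0.649
grasp_force: 0.0
```

```bash
python3 -c "
from h import *
st()"
```

```text
t 2.7 pos [0.3564 0.304  0.2315] inline [-0.2587  0.2204] op 0.6489016841004601 F [-0.3035  1.3267  0.8934] j [-1.2036  0.1407  0.4732  2.0018 -0.0752  1.0155 -0.9498]
tool y vs line deg 0.1310216941903547 tilt -0.9999999785751413
```

>>> send_rows --targets '[{"dx":-0.75,"dy":0.48,"dz":0,"roll":0,"gripper":0.3},{"dx":-0.75,"dy":0.48,"dz":0,"roll":0,"gripper":0.3},{"dx":-0.75,"dy":0.48,"dz":0,"roll":0,"gripper":0.3},{"dx":-0.75,"dy":0.48,"dz":0,"roll":0,"gripper":0.3},{"dx":-0.75,"dy":0.48,"dz":0,"roll":0,"gripper":0.3},{"dx":-0.75,"dy":0.48,"dz":0,"roll":0,"gripper":0.3},{"dx":-0.75,"dy":0.48,"dz":0,"roll":0,"gripper":0.3},{"dx":-0.75,"dy":0.48,"dz":0,"roll":0,"gripper":0.3},{"dx":-0.75,"dy":0.48,"dz":0,"roll":0,"gripper":0.3},{"dx":-0.75,"dy":0.48,"dz":0,"roll":0,"gripper":0.3},{"dx":-0.75,"dy":0.48,"dz":0,"roll":0,"gripper":0.3},{"dx":-0.75,"dy":0.48,"dz":0,"roll":0,"gripper":0.3},{"dx":-0.75,"dy":0.48,"dz":0,"roll":0,"gripper":0.3},{"dx":0,"dy":0,"dz":0.8,"roll":0,"gripper":0.3},{"dx":0,"dy":0,"dz":0.8,"roll":0,"gripper":0.3},{"dx":0,"dy":0,"dz":0.8,"roll":0,"gripper":0.3},{"dx":0,"dy":0,"dz":0.8,"roll":0,"gripper":0.3},{"dx":0,"dy":0,"dz":0.8,"roll":0,"gripper":0.3},{"dx":0,"dy":0,"dz":0,"roll":0,"gripper":0.3}]'

```text
time_s: 5.08
position: [0.4992, -0.1326, 0.0698]
tcp_rot: [-2.48, -1.925, 0.004]
ft_force: [0.6, -0.2, 1.0]
opening: 0.653
grasp_force: 0.0
```

```bash
python3 -c "
from h import *
st()
f=grab('side'); cv2.imwrite('pics/s1.png',cv2.resize(f['image'][100:300,240:500],None,fx=3,fy=3))
"
```

```text
t 5.075 pos [ 0.4992 -0.1326  0.0698] inline [-0.0095 -0.1655] op 0.6529869093683628 F [ 0.6439 -0.2236  0.9825] j [-0.3314  0.5413  0.665   2.0206 -0.4874  0.744   0.383 ]
tool y vs line deg 0.4027815705669952 tilt -0.9999933735564955
```

View pics/s1.png

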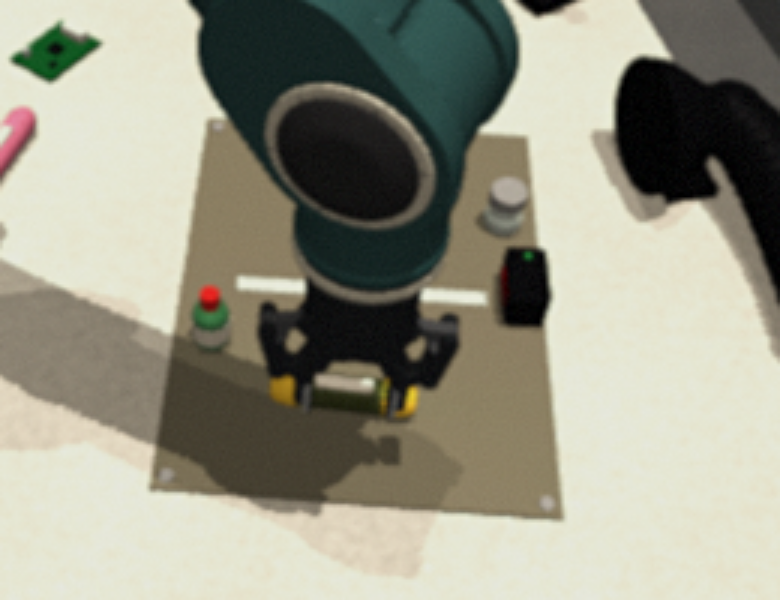

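The fingers, at crop (305,400) and (393,405), hover on the camera side of the tube, clear of the flux bottle. Next is lowering behind it.

>>> send_rows --targets '[{"dx":-0.1,"dy":0,"dz":0.5,"roll":0,"gripper":0.3},{"dx":0,"dy":0,"dz":0.5,"roll":0,"gripper":0.3},{"dx":0,"dy":0,"dz":0.35,"roll":0,"gripper":0.3},{"dx":0,"dy":0,"dz":0.15,"roll":0,"gripper":0.3},{"dx":0,"dy":0,"dz":0,"roll":0,"gripper":0.3},{"dx":0,"dy":0,"dz":0,"roll":0,"gripper":0.3}]'

```text
time_s: 5.88
position: [0.4995, -0.1373, 0.0117]
tcp_rot: [2.481, 1.926, 0.001]
ft_force: [-0.8, -0.4, 0.5]
opening: 0.649
grasp_force: 0.0
```

```bash
python3 -c "
from h import *
st()
for n in ('top','side'):
  f=grab(n); print(n,[(inl(p),a) for p,a in caps(f,WIN[n],*Y)])
  if n=='side': cv2.imwrite('pics/s2.png',cv2.resize(f['image'][190:270,290:430],None,fx=5,fy=5))
"
```

```text
t 5.875 pos [ 0.4995 -0.1373  0.0117] inline [-0.0081 -0.1699] op 0.6489592012620297 F [-0.7885 -0.3525  0.5135] j [-0.2523  0.6367  0.5779  2.0344 -0.5797  0.6346  0.4648]
tool y vs line deg 0.37470713144953877 tilt -0.9999997984828566
top []
side [(array([ 0.0419, -0.1207]), 33), (array([-0.052, -0.119]), 11)]
```

View pics/s2.png

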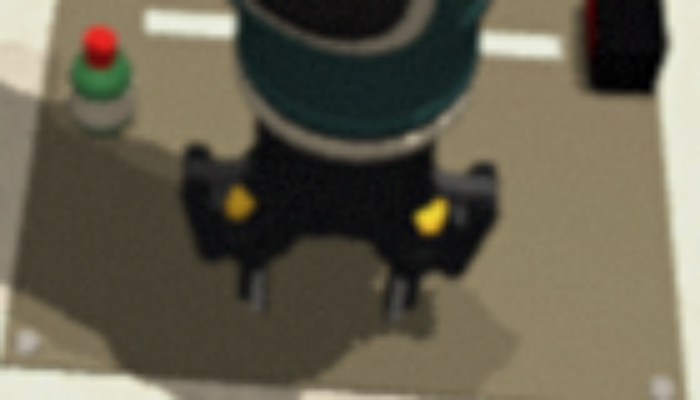

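The fingertips are down behind the tube, at (255,295) and (398,300), with the caps visible beyond them. I'll go a little lower and push slowly.

>>> send_rows --targets '[{"dx":0,"dy":0,"dz":0.12,"roll":0,"gripper":0.3},{"dx":0.12,"dy":0,"dz":0,"roll":0,"gripper":0.3},{"dx":0.12,"dy":0,"dz":0,"roll":0,"gripper":0.3},{"dx":0.12,"dy":0,"dz":0,"roll":0,"gripper":0.3},{"dx":0.12,"dy":0,"dz":0,"roll":0,"gripper":0.3},{"dx":0.12,"dy":0,"dz":0,"roll":0,"gripper":0.3},{"dx":0.12,"dy":0,"dz":0,"roll":0,"gripper":0.3},{"dx":0.12,"dy":0,"dz":0,"roll":0,"gripper":0.3},{"dx":0.12,"dy":0,"dz":0,"roll":0,"gripper":0.3},{"dx":0.12,"dy":0,"dz":0,"roll":0,"gripper":0.3},{"dx":0.12,"dy":0,"dz":0,"roll":0,"gripper":0.3},{"dx":0.06,"dy":0,"dz":0,"roll":0,"gripper":0.3},{"dx":0,"dy":0,"dz":0,"roll":0,"gripper":0.3}]'

```text
time_s: 7.6
position: [0.5117, -0.0883, 0.0065]
tcp_rot: [2.482, 1.926, -0.0]
ft_force: [0.2, -0.1, -0.0]
opening: 0.652
grasp_force: 0.0
```

```bash
python3 -c "
from h import *
st()
for n in ('top','side'):
  f=grab(n); print(n,[(inl(p),a) for p,a in caps(f,WIN[n],*Y)])
  if n=='side': cv2.imwrite('pics/s3.png',cv2.resize(f['image'][170:270,290:430],None,fx=5,fy=5))
"
```

```text
t 7.6 pos [ 0.5117 -0.0883  0.0065] inline [-0.0087 -0.1194] op 0.6519975135411459 F [ 0.2085 -0.1401 -0.0005] j [-0.3455  0.6483  0.5733  2.0314 -0.5904  0.6287  0.3759]
tool y vs line deg 0.38871106852644893 tilt -0.9999999897134748
top []
side [(array([ 0.0381, -0.0781]), 2), (array([-0.0507, -0.0733]), 1)]
```

View pics/s3.png

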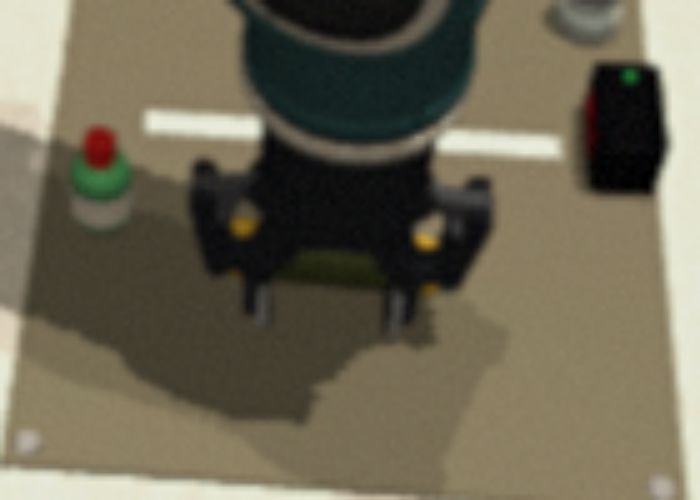

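The tube (olive stripe at about (330,268), caps at (243,225) and (427,240)) is rolling ahead of the fingers, still parallel. I'll push to short of the line.

>>> send_rows --targets '[{"dx":0.12,"dy":0,"dz":0,"roll":0,"gripper":0.3},{"dx":0.12,"dy":0,"dz":0,"roll":0,"gripper":0.3},{"dx":0.12,"dy":0,"dz":0,"roll":0,"gripper":0.3},{"dx":0.12,"dy":0,"dz":0,"roll":0,"gripper":0.3},{"dx":0.12,"dy":0,"dz":0,"roll":0,"gripper":0.3},{"dx":0.12,"dy":0,"dz":0,"roll":0,"gripper":0.3},{"dx":0.12,"dy":0,"dz":0,"roll":0,"gripper":0.3},{"dx":0.12,"dy":0,"dz":0,"roll":0,"gripper":0.3},{"dx":0.12,"dy":0,"dz":0,"roll":0,"gripper":0.3},{"dx":0.12,"dy":0,"dz":0,"roll":0,"gripper":0.3},{"dx":0.12,"dy":0,"dz":0,"roll":0,"gripper":0.3},{"dx":0.12,"dy":0,"dz":0,"roll":0,"gripper":0.3},{"dx":0.1,"dy":0,"dz":0,"roll":0,"gripper":0.3},{"dx":0.06,"dy":0,"dz":0,"roll":0,"gripper":0.3},{"dx":0.03,"dy":0,"dz":0,"roll":0,"gripper":0.3},{"dx":0,"dy":0,"dz":0,"roll":0,"gripper":0.3},{"dx":-0.2,"dy":0,"dz":0,"roll":0,"gripper":0.3},{"dx":-0.8,"dy":0,"dz":0,"roll":0,"gripper":0.3},{"dx":-0.8,"dy":0,"dz":-0.5,"roll":0,"gripper":0.3},{"dx":-0.8,"dy":0,"dz":-0.8,"roll":0,"gripper":0.3}]'

```text
time_s: 10.2
position: [0.5008, -0.1277, 0.0586]
tcp_rot: [-2.482, -1.925, 0.002]
ft_force: [1.3, 1.2, -0.7]
opening: 0.653
grasp_force: 0.0
```

>>> send_rows --targets '[{"dx":-0.8,"dy":0,"dz":-0.8,"roll":0,"gripper":0.3},{"dx":-0.8,"dy":0,"dz":-0.8,"roll":0,"gripper":0.3},{"dx":-0.8,"dy":0,"dz":0,"roll":0,"gripper":0.3},{"dx":-0.8,"dy":0,"dz":0,"roll":0,"gripper":0.3},{"dx":0,"dy":0,"dz":0,"roll":0,"gripper":0.3}]'

```text
time_s: 10.82
position: [0.4688, -0.2528, 0.1228]
tcp_rot: [2.485, 1.92, -0.001]
ft_force: [0.5, 0.4, -1.1]
opening: 0.65
grasp_force: 0.0
```

```bash
python3 -c "
from h import *
st()
for n in ('top','side'):
  f=grab(n); print(n,[(inl(p),a) for p,a in caps(f,WIN[n],*Y)]);print([(inl(p),a) for p,a in caps(f,WIN[n],*B)])
  if n=='top': cv2.imwrite('pics/s4.png',cv2.resize(f['image'][90:240,220:420],None,fx=4,fy=4))
"
```

```text
t 10.825 pos [ 0.4688 -0.2528  0.1228] inline [-0.0083 -0.2894] op 0.6500176768556576 F [ 0.4796  0.3945 -1.097 ] j [-0.1489  0.4859  0.7384  1.9582 -0.4277  0.8573  0.5634]
tool y vs line deg 0.13357046554278254 tilt -0.999999504990368
top [(array([ 0.0364, -0.0285]), 79), (array([-0.0467, -0.0283]), 59)]
[(array([-0.0388,  0.131 ]), 94), (array([0.052 , 0.1334]), 70)]
side []
[]
```

View pics/s4.png

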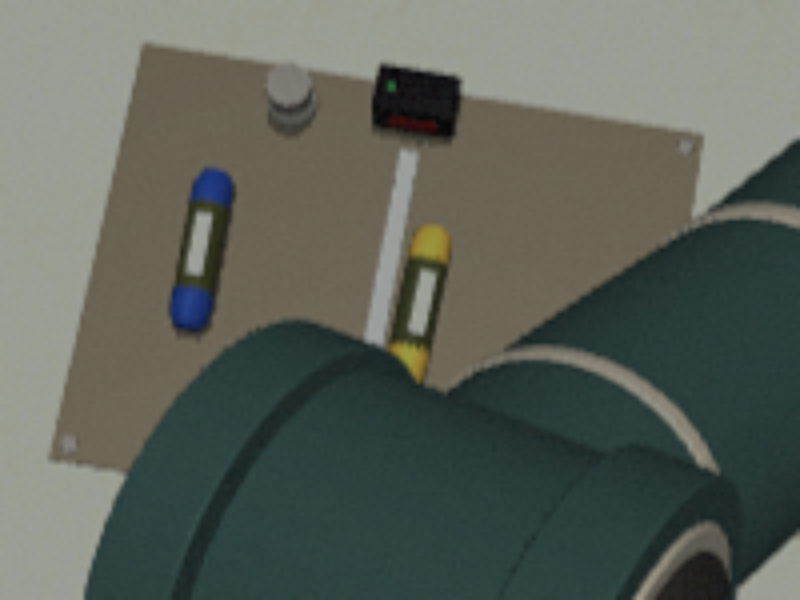

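The tube lies parallel to the line, (430,240) to (408,365) in the crop, about 28 mm short of it. The contact offset of about 26 mm behaves as expected.

>>> send_rows --targets '[{"dx":0.8,"dy":0,"dz":0,"roll":0,"gripper":0.3},{"dx":0.8,"dy":0,"dz":0,"roll":0,"gripper":0.3},{"dx":0.8,"dy":0,"dz":0,"roll":0,"gripper":0.3},{"dx":0.8,"dy":0,"dz":0,"roll":0,"gripper":0.3},{"dx":0,"dy":0,"dz":0.8,"roll":0,"gripper":0.3},{"dx":0,"dy":0,"dz":0.8,"roll":0,"gripper":0.3},{"dx":0,"dy":0,"dz":0.8,"roll":0,"gripper":0.3},{"dx":0.8,"dy":0,"dz":0.4,"roll":0,"gripper":0.3},{"dx":0.8,"dy":0,"dz":0.1,"roll":0,"gripper":0.3},{"dx":0.4,"dy":0,"dz":0,"roll":0,"gripper":0.3},{"dx":0,"dy":0,"dz":0,"roll":0,"gripper":0.3},{"dx":0,"dy":0,"dz":0,"roll":0,"gripper":0.3}]'

```text
time_s: 12.42
position: [0.5218, -0.0494, 0.0069]
tcp_rot: [2.482, 1.925, 0.0]
ft_force: [0.7, 0.4, -0.2]
opening: 0.652
grasp_force: 0.0
```

```bash
python3 -c "
from h import *
st()"
```

```text
t 12.425 pos [ 0.5218 -0.0494  0.0069] inline [-0.0088 -0.0793] op 0.6520660337079045 F [ 0.6561  0.4139 -0.1504] j [-0.4242  0.6552  0.5791  2.0199 -0.5944  0.6367  0.3003]
tool y vs line deg 0.33058948157189477 tilt -0.9999997631722828
```

>>> send_rows --targets '[{"dx":0.12,"dy":0,"dz":0,"roll":0,"gripper":0.3},{"dx":0.12,"dy":0,"dz":0,"roll":0,"gripper":0.3},{"dx":0.12,"dy":0,"dz":0,"roll":0,"gripper":0.3},{"dx":0.12,"dy":0,"dz":0,"roll":0,"gripper":0.3},{"dx":0.12,"dy":0,"dz":0,"roll":0,"gripper":0.3},{"dx":0.12,"dy":0,"dz":0,"roll":0,"gripper":0.3},{"dx":0.12,"dy":0,"dz":0,"roll":0,"gripper":0.3},{"dx":0.1,"dy":0,"dz":0,"roll":0,"gripper":0.3},{"dx":0.1,"dy":0,"dz":0,"roll":0,"gripper":0.3},{"dx":0.1,"dy":0,"dz":0,"roll":0,"gripper":0.3},{"dx":0.08,"dy":0,"dz":0,"roll":0,"gripper":0.3},{"dx":0.05,"dy":0,"dz":0,"roll":0,"gripper":0.3},{"dx":0.03,"dy":0,"dz":0,"roll":0,"gripper":0.3},{"dx":0,"dy":0,"dz":0,"roll":0,"gripper":0.3},{"dx":-0.2,"dy":0,"dz":0,"roll":0,"gripper":0.3},{"dx":-0.8,"dy":0,"dz":0,"roll":0,"gripper":0.3},{"dx":-0.8,"dy":0,"dz":-0.5,"roll":0,"gripper":0.3},{"dx":-0.8,"dy":0,"dz":-0.8,"roll":0,"gripper":0.3}]'

```text
time_s: 14.68
position: [0.5078, -0.1005, 0.0587]
tcp_rot: [-2.482, -1.925, 0.002]
ft_force: [-0.0, 0.3, 0.3]
opening: 0.65
grasp_force: 0.0
```

>>> send_rows --targets '[{"dx":-0.8,"dy":0,"dz":-0.8,"roll":0,"gripper":0.3},{"dx":-0.8,"dy":0,"dz":-0.8,"roll":0,"gripper":0.3},{"dx":-0.8,"dy":0,"dz":0,"roll":0,"gripper":0.3},{"dx":-0.8,"dy":0,"dz":0,"roll":0,"gripper":0.3},{"dx":-0.8,"dy":0,"dz":0,"roll":0,"gripper":0.3},{"dx":-0.8,"dy":0,"dz":0,"roll":0,"gripper":0.3},{"dx":0,"dy":0,"dz":0,"roll":0,"gripper":0.3}]'

```text
time_s: 15.55
position: [0.4597, -0.2876, 0.1227]
tcp_rot: [2.485, 1.92, -0.001]
ft_force: [0.8, 0.0, 0.9]
opening: 0.65
grasp_force: 0.0
```

```bash
python3 -c "
from h import *
st()
for n in ('top','side'):
  f=grab(n); print(n,[(inl(p),a) for p,a in caps(f,WIN[n],*Y)]);print([(inl(p),a) for p,a in caps(f,WIN[n],*B)])
  if n=='top': cv2.imwrite('pics/s5.png',cv2.resize(f['image'][90:240,220:420],None,fx=4,fy=4))
"
```

```text
t 15.55 pos [ 0.4597 -0.2876  0.1227] inline [-0.0082 -0.3254] op 0.6501559191759988 F [0.7557 0.0208 0.9189] j [-0.0797  0.5048  0.7416  1.9348 -0.4407  0.8692  0.6365]
tool y vs line deg 0.13499679651774152 tilt -0.9999994151024845
top [(array([0.0367, 0.0012]), 73), (array([0.0375, 0.1357]), 1)]
[(array([-0.0389,  0.1309]), 94), (array([0.052 , 0.1334]), 70)]
side []
[]
```

View pics/s5.png

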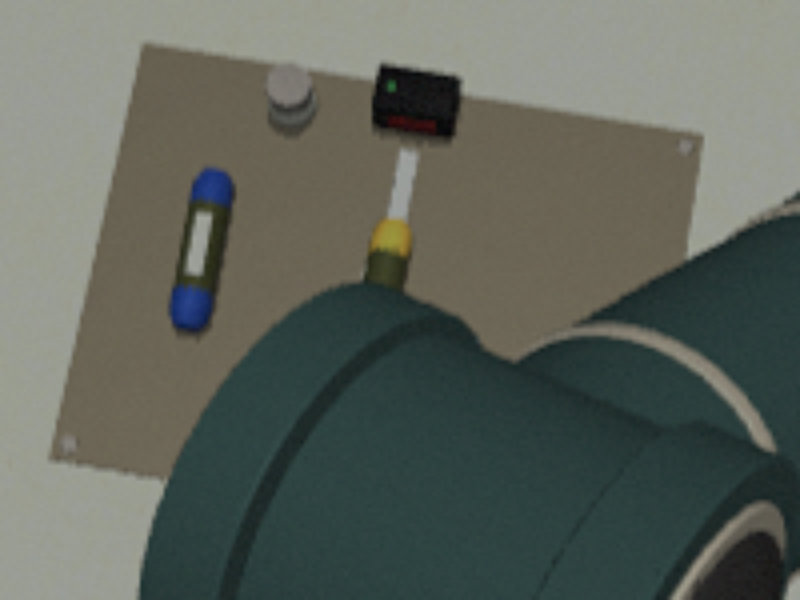

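The far cap at crop (391,238) is centred on the line; the arm hides the near end. I'll move farther off to check the whole tube.

>>> send_rows --targets '[{"dx":-0.8,"dy":0,"dz":-0.3,"roll":0,"gripper":0.3},{"dx":-0.8,"dy":0,"dz":-0.3,"roll":0,"gripper":0.3},{"dx":-0.8,"dy":0,"dz":-0.3,"roll":0,"gripper":0.3},{"dx":-0.8,"dy":0,"dz":-0.3,"roll":0,"gripper":0.3},{"dx":-0.8,"dy":-0.2,"dz":-0.3,"roll":0,"gripper":0.3},{"dx":-0.8,"dy":-0.2,"dz":0,"roll":0,"gripper":0.3},{"dx":-0.8,"dy":-0.2,"dz":0,"roll":0,"gripper":0.3},{"dx":-0.8,"dy":-0.2,"dz":0,"roll":0,"gripper":0.3},{"dx":0,"dy":0,"dz":0,"roll":0,"gripper":0.3}]'

```text
time_s: 16.77
position: [0.3654, -0.5261, 0.1825]
tcp_rot: [2.484, 1.923, -0.001]
ft_force: [0.3, 0.1, -1.2]
opening: 0.648
grasp_force: 0.0
```

```bash
python3 -c "
from h import *
st()
for n in ('top','side'):
  f=grab(n,n+'6.png'); print(n,[(inl(p),a) for p,a in caps(f,WIN[n],*Y)]);print([(inl(p),a) for p,a in caps(f,WIN[n],*B)],caps(f,WIN[n],(0,150,60),(8,255,255),.065))
"
```

```text
t 16.775 pos [ 0.3654 -0.5261  0.1825] inline [-0.0388 -0.58  ] op 0.6475178382945603 F [ 0.271   0.0711 -1.1915] j [ 0.3887  0.6011  0.757   1.6382 -0.4533  1.086   1.0207]
tool y vs line deg 0.2465596386380531 tilt -0.999999555385886
top [(array([-0.0519,  0.0013]), 98), (array([0.0365, 0.0006]), 76)]
[(array([-0.0387,  0.131 ]), 95), (array([0.0523, 0.1338]), 70)] [(array([ 0.4121, -0.0028]), 30), (array([0.656 , 0.0024]), 2)]
side [(array([-0.0071,  0.0025]), 348), (array([0.0089, 0.1291]), 51)]
[(array([-0.0389,  0.1295]), 87), (array([0.0497, 0.1321]), 80)] [(array([ 0.6535, -0.0294]), 8)]
```

View pics/top6.png

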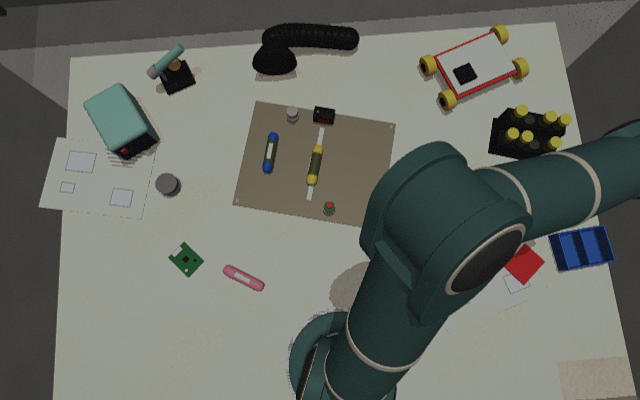

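The tube lies on the line from (318,150) to (312,181), about 1 mm off centre, parallel and at x ≈ -8 mm. The other things are unmoved and the arm is clear, so I'll hand it in.

```bash
python3 -c "
from station import robot
print(robot.sign_off())"
```

```text
the job is handed in; nothing more can be done
None
```

I rolled the yellow-capped tube onto the white line and handed the job in at about 17 s; the last pictures show it within about 2 mm of centre, parallel to the line, with its whole length on it and nothing else visibly moved, but the hand-in gave no verdict.

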